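# Lock a tie-down anchor into the seed shelf and pull-test it

## Task

Take the loose anchor from its holder, put its cross bar down through the empty wide slot of the seed shelf until the collar sits on the panel, and turn it clockwise to its stop. Then prove that it holds: pull it straight up with about 12 N and keep that up for two seconds, let it settle back with its collar on the panel, still turned to the stop, and let go. Be gentle with the shelf (never pull or press on its panel with more than 25 N, do not wrench the anchor against the stop) and leave the other things as they stand.

Things in the scene. Friction and masses are not known exactly. Their poses are not given: they have to be found in the camera images.
- anchor_grip (a point): Centre of the grip plate of the loose grey plastic anchor (about 80 g): a flat upright plate 34 long (along x), 12 thick (along y), 55 tall, with a dark eye; z up along the anchor's axis. Below it are a stem 13 thick, a collar disc and, at the foot, a cross bar in line with the plate. This point is 82.5 above the foot's underside. It starts upright in the holder.
- anchor_collar (a point): Centre of the underside of the anchor's collar disc (38 wide, 6 thick), 57.5 below anchor_grip and 25 above the foot's underside, same axes. The cross bar at the foot is 40 long (along x), 14 wide, 10 thick. This point lies on the panel's top when the anchor is home.
- slot (a point): Centre of the empty anchor slot, at the panel's top: 44 long (along x), 18 wide, through the 12 thick panel; z up. The other openings are vents 9 wide. The bar goes in along the slot, either way round; with the collar down it is 3 clear below the panel (3 of free lift). It turns clockwise from above by about 75 degrees to a solid stop; the other way it jams near 35.
- shelf: Beige plastic shelf section fixed to the bench: rim 228 x 348, four corner posts 38 thick, 72 tall, slotted panel within, top 60 above the bench. The panel is springy: 0.1 mm per newton, up or down. Origin under its centre at bench level. A second anchor, already locked, is fixed in the panel at (0, -90), as an example; the empty slot is at (0, +50).
- holder: Black plastic block fixed to the bench, 90 x 65, 40 tall, with a slot 46 x 20 and 30 deep in which the anchor stands, collar on the block's top. Origin under its centre.
- pot_small: Bystander, leave alone: small terracotta pot with a seedling, 52 wide, 45 tall (70 with leaves), standing on a corner of the shelf panel; origin at its underside.
- pot_mid: Bystander, leave alone: terracotta pot with a seedling, 80 wide, 70 tall (100 with leaves); origin at its underside.
- label_cup: Bystander, leave alone: empty white ceramic cup, 72 wide, 85 tall; origin at its underside.
- feed_bottle: Bystander, leave alone: white bottle with a grey cap, 60 wide, 150 tall; origin at its underside.
- seed_tin: Bystander, leave alone: open steel tin 90 x 120, 35 tall; origin at its underside.
- perlite_jar: Bystander, leave alone: white jar with a metal lid, 80 wide, 110 tall; origin at its underside.

How it is judged:
By the outcome, as a careful person would: the job done as asked, in the order asked, and still so for the second after the job is handed in, with the robot touching nothing.
It also fails if it takes over 64 s, if anything falls off the work surface, if the arm or the gripper's body presses on something with over 40 N, if the wrist force passes 120 N, or if a joint passes its speed limit or range.

## Robot

A 6-joint arm with a two-finger parallel gripper is mounted at the origin on the work surface. World frame = base frame: x ahead of the robot, y to its left, z up, the work surface at z = 0. Lengths are in mm, angles in rad, forces in N, time in s.
With the tool pointing down it reaches from about 350 to 875 mm from the base axis. Payload 15.5 kg.
Tool frame: the origin (TCP) lies midway between the tips of the shut fingers; the grasp point (between the pads) lies 19 mm behind it; z points along the fingers, y is the direction in which the jaws open and shut (so a half turn about z gives the same grasp; the last joint's range is limited). The gripper opens to 85 mm and grips with 20 to 120 N. Pads are 22 mm wide; open, the fingers measure 114 mm over their backs; the gripper's body (76 mm by 85 mm) begins 54 mm behind the grasp point. The pads swing forward as they close: fully open they stand 13 mm farther back than shut.
Start: joints at [-1.278, 0.494, 1.345, -0, 1.302, -0.096], TCP at [236.347, -578.59, 231.277] pointing down, gripper open.
Joint ranges: [-2.91, 2.91], [-0.82, 2.16], [0.22, 2.67], [-1.22, 4.37], [0.12, 2.79], [-3.08, 3.08]. Speed limits (rad/s): [1.89, 1.89, 2.57, 3.01, 3.01, 3.01].

## Interface

Orientations are given as [roll, pitch, yaw] about the fixed x, y, z axes, in that order (R = Rz(yaw) Ry(pitch) Rx(roll)).
In Python, from rig import arm, viewer, models gives the robot as it stands. The module is installed in compiled form; this text tells all that it offers.
- The arm moves only by the tool play_rows, never from a script. Its arguments are lists of equal length, an entry for each row: "xyz": the shift along the world's x, y, z in mm, a list of three; "angular": the turn, a rotation vector about the world's x, y, z in degrees, a list of three. In form: {"xyz": [[tx, ty, tz], ...], "angular": [[ax, ay, az], ...]}. A call has 1 to 5 rows; each row is the pose to reach, as a shift and turn from the pose commanded when the call began; what a row does not reach only later rows make up. A row lasts 1/8 s, in which the tool goes at most 62.5 mm and 10.7 degrees, less where a joint would pass 70% of its speed; a pose out of reach is approached as far as the arm can. A call with a gripper value outside its range is refused whole. "grip" is the finger opening in mm, from 0 to 85.4, set as the call begins (left out, the last holds). The fingers move at their own pace and stop on an object; "force" is the grip in N (left out, the last holds). Time passes only in rows, so rows that repeat a pose let the fingers close. It gives the time, the measured TCP pose, the force and the opening at its end, in the units of the state.
- arm.sense(): the state, without advancing time (a new reading comes with each control period).
- viewer.camera(name): name is "scene" or "top" or "wrist"; returns (picture, depth): 400x640x3 uint8, red, green, blue; 400x640 float32, mm along the optical axis (not along the pixel's ray), 0 where there is no reading.
- viewer.get_calibration(name): a dict with "intrinsics" (3x3 intrinsics, pixels), "distortion" ([k1, k2, p1, p2, k3] as OpenCV has them; the pictures are not rectified), "R" (3x3) and "t" (3): a world point X has camera coordinates R X + t. Camera axes: x right, y down, z forward; pixel columns grow to the right and rows downward; lengths in mm; the calibration is good to about 2 mm. A picture is of the moment at which its call begins: read the wrist's pose just before it. get_calibration takes no time and is no camera call; for the wrist camera it gives the pose at the moment of the call.
- arm.close_job(): hands the job in, once; it reports no verdict.
Trained networks look in the newest picture that a camera, given by its name, has taken for a name from the list of things; names that differ only in an ending like _2 or _b are one class to them, and where a whole thing is asked for, a point or a joint stands for the part that bears it (a point fixed in the world has none). Each returns a list of dicts, best first, with "confidence" (0 to 1); they miss things now and then, are a little off and sometimes report something else, mostly with a low value. They report only what shows in the picture. A call takes as long as a camera call.
- models.cut_out(camera, thing): "mask" (400x640 bool, what is visible of it).
- models.spot_point(camera, thing): "point" ([x, y, z] in mm, in world coordinates, good to about 4 mm: a listed point, or the origin of a listed thing).
The state is a dict: "time": time; "joint_positions": joint angles; "qd": joint speeds; "joint_torque": joint torques, N m; "tcp_pos": TCP position; "tool_rot": TCP orientation; "force": force on the tool from outside, world axes, zero at the start; "torque": the same for the moment, N m; "opening": opening from 0.0 (shut) to 1.0 (fully open).
Only numpy, scipy, OpenCV 4.12 (cv2) and the standard library are available. Lean on these libraries where they do the work, as an engineer would, in place of code of your own. Each camera call takes 0.05 s, during which the arm holds its last target.

## Working session

There is one attempt and no reset: what is moved stays moved. The work goes in short steps, Python scripts to look and compute and a tool call to move; the robot and the scene stay as the last step left them, time stands still between calls to the robot, and variables do not carry over. Pictures are saved under pics/ and viewed, and the job is handed in when it is done.

Besides the shell and the picture viewer there is one more tool, called as name(argument=value, ...), one argument or row to a line, values as JSON. play_rows: Moves the arm, as the interface text tells. Its arguments: {"type":"object","properties":{"xyz":{"type":"array","items":{"type":"array","items":{"type":"number"}}},"angular":{"type":"array","items":{"type":"array","items":{"type":"number"}}},"grip":{"type":"number"},"force":{"type":"number"}},"required":["xyz","angular"]}

```bash
mkdir -p pics; ls
cat > h.py <<'E'
import numpy as np, cv2
from rig import arm, viewer, models
def snap(name,fn):
    p,d=viewer.camera(name); cv2.imwrite('pics/'+fn,p[:,:,::-1]); return p,d
def px2w(cal,u,v,depth):
    K=np.array(cal['intrinsics'],float);D=np.array(cal['distortion'],float)
    q=cv2.undistortPoints(np.array([[[u,v]]],float).reshape(-1,1,2),K,D)[0,0]
    c=np.array([q[0],q[1],1])*depth
    return np.array(cal['R']).T@(c-np.array(cal['t']))
def w2px(cal,X):
    r=cv2.Rodrigues(np.array(cal['R'],float))[0]
    return cv2.projectPoints(np.array(X,float).reshape(-1,1,3),r,np.array(cal['t'],float),np.array(cal['intrinsics'],float),np.array(cal['distortion'],float))[0].reshape(-1,2)
E
python3 - <<'E'
from h import *
s=arm.sense()
print({k:np.round(v,3) for k,v in s.items()})
for c in ['scene','top']:
    snap(c,c+'0.png')
    for t in ['anchor_grip','anchor_collar','slot','shelf','holder','pot_small']:
        r=models.spot_point(c,t); print(c,t,[(round(x['confidence'],2),np.round(x['point'],1)) for x in r[:3]])
print(arm.sense()['time'])
E
```

```text
pics
{'time': np.float64(0.0), 'joint_positions': array([-1.279,  0.494,  1.346,  0.   ,  1.302, -0.096]), 'qd': array([-0.   ,  0.   ,  0.001, -0.001,  0.   , -0.001]), 'joint_torque': array([ 3.0000e-03, -8.8214e+01, -3.8386e+01,  0.0000e+00,  1.0000e-02,
        0.0000e+00]), 'tcp_pos': array([ 236.237, -578.224,  230.68 ]), 'tool_rot': array([-3.14 , -0.   ,  0.388]), 'force': array([-0.662, -0.103,  0.347]), 'torque': array([-0.045,  0.023, -0.021]), 'opening': np.float64(0.997)}
scene anchor_grip [(0.39, array([497., 256.,   2.]))]
scene anchor_collar [(0.52, array([493.1, 258.3,  40.8]))]
scene slot [(0.86, array([ 550.5, -130.6,   58.3])), (0.59, array([ 436.7, -495.9,    1.2])), (0.53, array([491.1, 259.4,  40.9]))]
scene shelf [(0.96, array([ 552.3, -180.8,   -4.5]))]
scene holder [(0.69, array([496.2, 256.6,   2. ])), (0.64, array([ 629.6, -497.6,    3. ]))]
scene pot_small [(0.77, array([ 619.3, -299.9,   62.9])), (0.39, array([493.4, 259.4,  39.6]))]
top anchor_grip [(0.68, array([498.6, 256.6,  96.7])), (0.26, array([ 628.6, -493.7,   -0. ]))]
top anchor_collar [(0.47, array([489.8, 257.6,  40.9]))]
top slot [(0.62, array([ 553. , -127.7,   57.7]))]
top shelf [(0.9, array([ 553. , -179.7,   -2.4])), (0.26, array([ 6.312e+02, -4.924e+02, -3.000e-01]))]
top holder [(0.61, array([494.9, 262.1,  -1. ]))]
top pot_small [(0.59, array([ 617.5, -300.6,   61.1]))]
0.7
```

View pics/scene0.png

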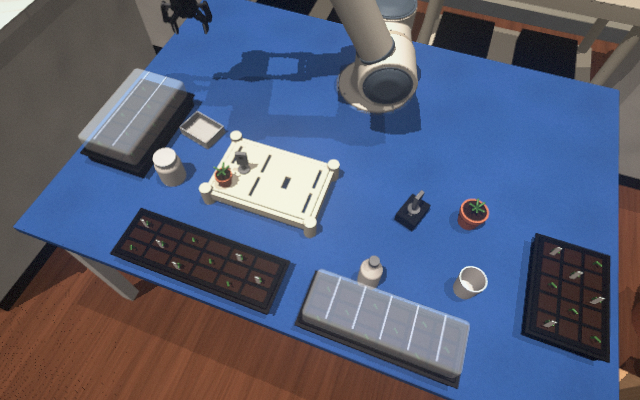

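View pics/top0.png

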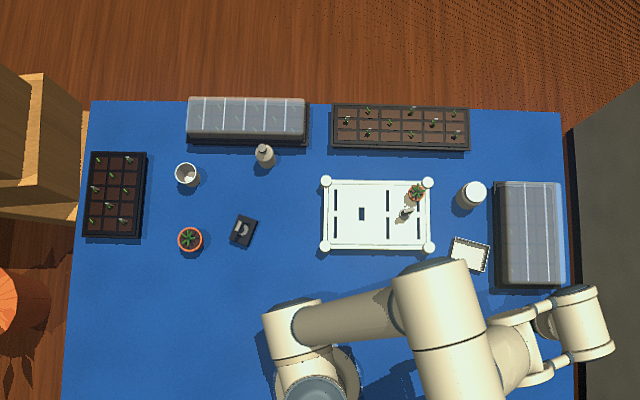

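The anchor stands in the dark holder: scene view about (412,205), top view about (243,231). The empty slot is at top view (362,214), and the locked example and small pot are to its right. I'll check the wrist camera's mount, then look at the slot and the anchor close up.

Run:
```python
from h import *
c=viewer.get_calibration('wrist');s=arm.sense()
R=np.array(c['R']);t=np.array(c['t']);C=-R.T@t
from scipy.spatial.transform import Rotation as Ro
T=Ro.from_euler('xyz',s['tool_rot']).as_matrix()
print('cam in tool',T.T@(C-s['tcp_pos'])); print('axes in tool',(T.T@R.T).round(3)); print(np.array(c['intrinsics']),c['distortion'])
```

```text
cam in tool [  66.84416181   -0.56420534 -142.32158568]
axes in tool [[ 0.001 -0.964 -0.266]
 [ 1.     0.001  0.002]
 [-0.002 -0.266  0.964]]
[[360.44896689   0.         318.84535231]
 [  0.         360.44896689 199.02814198]
 [  0.           0.           1.        ]] [-0.01620983  0.          0.          0.          0.        ]
```

play_rows(
  xyz=[
    [30, 60, 20],
    [60, 120, 40],
    [90, 180, 60],
    [120, 240, 70],
    [150, 300, 80],
  ],
  angular=[
    [0, 0, 0],
    [0, 0, 0],
    [0, 0, 0],
    [0, 0, 0],
    [0, 0, 0],
  ],
)

```text
time: 1.32
tcp_pos: [372.4, -306.0, 306.8]
tool_rot: [3.141, -0.0, 0.387]
force: [1.0, -1.7, 0.3]
opening: 0.999
```

play_rows(
  xyz=[
    [45, 45, -15],
    [90, 90, -30],
    [130, 130, -45],
    [170, 170, -50],
    [170, 170, -50],
  ],
  angular=[
    [0, 0, -6],
    [0, 0, -12],
    [0, 0, -18],
    [0, 0, -22.2],
    [0, 0, -22.2],
  ],
)

```text
time: 1.95
tcp_pos: [543.7, -134.8, 255.4]
tool_rot: [-3.141, 0.0, 0.003]
force: [-0.1, -0.3, 0.0]
opening: 0.999
```

Run:
```python
from h import *
s=arm.sense(); print(s['tcp_pos'],s['tool_rot'],s['qd'].round(3))
c=viewer.get_calibration('wrist')
p,d=snap('wrist','w1.png'); np.save('w1d.npy',d)
import pickle; pickle.dump(c,open('w1c.pkl','wb'))
for t in ['slot','shelf']:
    r=models.spot_point('wrist',t); print(t,[(round(x['confidence'],2),np.round(x['point'],1)) for x in r[:3]])
```

```text
[ 543.69885386 -134.83595436  255.35386253] [-3.14090618e+00  1.95106630e-04  3.28626062e-03] [-0.067 -0.031  0.035 -0.021  0.005 -0.09 ]
slot [(0.76, array([ 556.1, -129. ,   58.5]))]
shelf [(0.93, array([ 553.1, -179.7,    3.7]))]
```

View pics/w1.png

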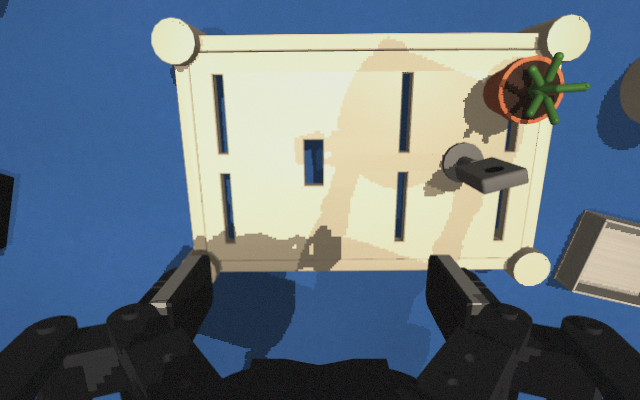

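The wrist view shows the empty slot at about pixels (304–324, 139–186). I'll back-project its edges to the panel's top.

```bash
cat >> h.py <<'E'
def plane(cal,uv,z):
    K=np.array(cal['intrinsics'],float);D=np.array(cal['distortion'],float)
    q=cv2.undistortPoints(np.array(uv,float).reshape(-1,1,2),K,D).reshape(-1,2)
    R=np.array(cal['R']);C=-R.T@np.array(cal['t'])
    r=np.c_[q,np.ones(len(q))]@R
    return C+r*((z-C[2])/r[:,2])[:,None]
E
cat > slot.py <<'E'
from h import *
import pickle
c=pickle.load(open('w1c.pkl','rb'));d=np.load('w1d.npy')
for u,v in [(285,160),(345,165),(314,125),(314,200)]: print(u,v,px2w(c,u,v,d[v,u]).round(1))
im=cv2.imread('pics/w1.png');hsv=cv2.cvtColor(im,cv2.COLOR_BGR2HSV)
np.set_printoptions(linewidth=250)
print(im[162,296:332].tolist())
print(im[132:194:2,314].tolist())
m=((im[:,:,2]<130)).astype(np.uint8)
n,l,st,ce=cv2.connectedComponentsWithStats(m)
# shelf plane z=60
for i in range(1,n):
    x,y,w,h,a=st[i]
    if a>200 and 150<x<560 and y<250 and a<4000:
        cn=cv2.findContours((l==i).astype(np.uint8),cv2.RETR_EXTERNAL,cv2.CHAIN_APPROX_NONE)[0][0].reshape(-1,2)
        P=plane(c,cn,60)[:,:2].astype(np.float32)
        print(st[i],[np.round(q,2) for q in cv2.minAreaRect(P)])
E
python3 slot.py
python3 -c "
import cv2
im=cv2.imread('pics/w1.png')[120:205,270:360];cv2.imwrite('pics/w1s.png',cv2.resize(im,None,fx=7,fy=7,interpolation=0))"
```

```text
285 160 [ 555.5 -103.    61.1]
345 165 [ 550.8 -159.7   59.9]
314 125 [ 587.8 -130.2   58.6]
314 200 [ 516.3 -130.3   60.3]
[[195, 225, 230], [182, 216, 228], [175, 214, 228], [175, 213, 227], [173, 212, 227], [174, 213, 228], [171, 212, 226], [150, 182, 204], [120, 122, 127], [123, 82, 56], [128, 85, 50], [129, 85, 49], [132, 87, 54], [132, 87, 53], [132, 85, 52], [132, 88, 55], [98, 66, 41], [65, 46, 29], [66, 45, 30], [69, 47, 33], [83, 55, 34], [88, 58, 36], [91, 62, 40], [90, 61, 38], [90, 62, 40], [90, 62, 41], [100, 83, 70], [111, 130, 139], [160, 197, 217], [179, 217, 231], [180, 216, 230], [177, 217, 230], [175, 214, 229], [177, 215, 229], [173, 214, 228], [175, 215, 230]]
[[190, 223, 230], [180, 217, 231], [176, 214, 229], [162, 200, 218], [75, 62, 52], [68, 49, 37], [70, 48, 32], [72, 49, 37], [68, 46, 29], [69, 46, 29], [69, 46, 31], [70, 48, 33], [67, 41, 26], [70, 49, 33], [65, 41, 22], [66, 45, 30], [63, 40, 22], [69, 47, 37], [67, 45, 28], [67, 46, 31], [69, 48, 32], [63, 41, 20], [68, 46, 33], [68, 46, 29], [67, 51, 30], [71, 57, 46], [81, 100, 111], [170, 209, 221], [206, 235, 230], [206, 234, 231], [205, 235, 231]]
[399  72  14  80 789] [array([ 599.48, -213.79]), array([70.36,  9.49]), np.float64(0.83)]
[213  75  15  78 708] [array([596.98, -44.44]), array([68.78,  8.33]), np.float64(0.79)]
[304 140  19  45 833] [array([ 553.17, -129.35]), array([42.02, 17.01]), np.float64(0.4)]
[ 428  143  100   97 2863] [array([ 524.88, -285.75]), array([93.97, 75.17]), np.float64(71.05)]
[395 172  13  69 611] [array([ 509.59, -214.82]), array([69.44,  9.08]), np.float64(0.37)]
[221 174  15  70 618] [array([506.25, -45.47]), array([70.74, 10.28]), np.float64(0.5)]
```

View pics/w1s.png

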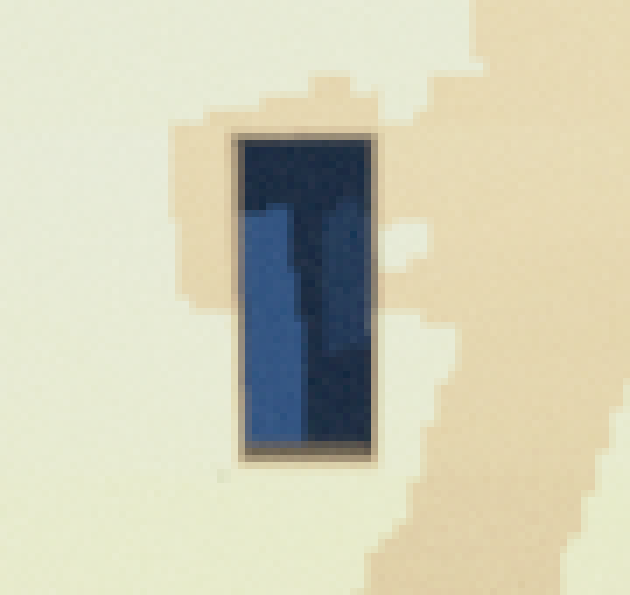

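The slot centre is about (553.2, −129.4) with a yaw of about 0.7° from the vents. Now to the holder.

play_rows(
  xyz=[
    [-14, 62, 0],
    [-26, 124, 0],
    [-38, 186, 0],
    [-48, 248, 0],
    [-55, 310, 0],
  ],
  angular=[
    [0, 0, 0],
    [0, 0, 0],
    [0, 0, 0],
    [0, 0, 0],
    [0, 0, 0],
  ],
)

```text
time: 2.72
tcp_pos: [486.5, 170.2, 256.7]
tool_rot: [-3.142, -0.001, -0.001]
force: [1.5, -0.1, -0.0]
opening: 0.999
```

play_rows(
  xyz=[
    [-4, 50, 0],
    [-6, 72, 0],
    [-6, 75, 0],
  ],
  angular=[
    [0, 0, 0],
    [0, 0, 0],
    [0, 0, 0],
  ],
)

```text
time: 3.1
tcp_pos: [481.0, 244.7, 256.3]
tool_rot: [-3.142, -0.0, 0.001]
force: [0.3, -0.7, -0.3]
opening: 0.998
```

Run:
```python
from h import *
s=arm.sense(); print(s['tcp_pos'],s['tool_rot'],s['joint_positions'],s['time'])
c=viewer.get_calibration('wrist')
p,d=snap('wrist','w2.png'); np.save('w2d.npy',d)
import pickle; pickle.dump(c,open('w2c.pkl','wb'))
for t in ['anchor_grip','holder','anchor_collar']:
    r=models.spot_point('wrist',t); print(t,[(round(x['confidence'],2),np.round(x['point'],1)) for x in r[:3]])
r=models.cut_out('wrist','anchor_grip')
for x in r[:2]:
    m=x['mask'];ys,xs=np.nonzero(m);print(x['confidence'],m.sum(),xs.min(),xs.max(),ys.min(),ys.max())
np.save('w2m.npy',r[0]['mask'])
```

```text
[481.00242458 244.71259284 256.3455736 ] [-3.14155284e+00 -3.84358211e-04  9.88168180e-04] [ 3.60025658e-01  3.48243346e-01  1.52164639e+00 -1.02330569e-04
  1.27132908e+00  1.92986398e+00] 3.1
anchor_grip [(0.67, array([492.8, 253.9,  94.8]))]
holder [(0.97, array([493.1, 254.4,   1.1]))]
anchor_collar [(0.67, array([495.5, 260.6,  42.8]))]
0.7 1520 286 323 135 194
```

View pics/w2.png

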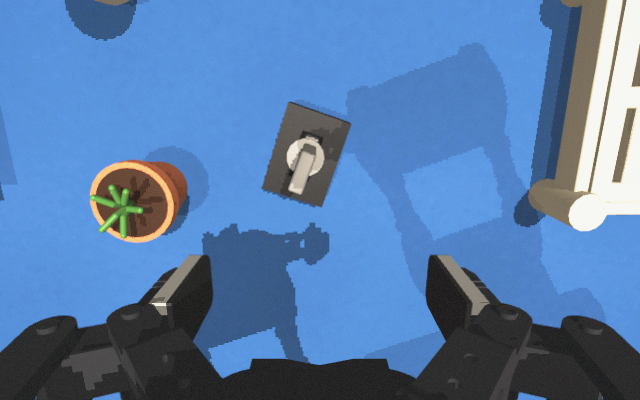

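The wrist view shows the holder's top face at about (262–351, 102–207) and the anchor plate leaning toward (300,180) by perspective. I'll measure both.

```bash
python3 - <<'E'
from h import *
import pickle
c=pickle.load(open('w2c.pkl','rb'));d=np.load('w2d.npy')
im=cv2.imread('pics/w2.png')
print([ (u,v,px2w(c,u,v,d[v,u]).round(1)) for u,v in [(300,185),(305,170),(320,160),(330,130),(275,180),(295,190)]])
# point cloud
vv,uu=np.mgrid[90:220,250:365]
P=np.array([px2w(c,u,v,d[v,u]) for u,v in zip(uu.ravel(),vv.ravel()) if d[v,u]>0])
h=P[(P[:,2]>33)&(P[:,2]<43)]; print('holder top z',np.median(h[:,2]),cv2.minAreaRect(h[:,:2].astype(np.float32)))
t=P[(P[:,2]>117)]; print('plate top z',len(t),np.median(t[:,2]),t[:,2].max(),cv2.minAreaRect(t[:,:2].astype(np.float32)))
col=P[(P[:,2]>44)&(P[:,2]<50)];print('collar',col.mean(0),len(col),cv2.minEnclosingCircle(col[:,:2].astype(np.float32)))
# colour contour of holder
m=(im.max(2)<100).astype(np.uint8)
b=im.astype(int); m=((b[:,:,0]-b[:,:,2])<40).astype(np.uint8); m[:, :250]=0;m[:,365:]=0;m[220:]=0;m[:90]=0
cn=max(cv2.findContours(m,cv2.RETR_EXTERNAL,cv2.CHAIN_APPROX_NONE)[0],key=len).reshape(-1,2)
print('holder col',cv2.minAreaRect(plane(c,cn,40)[:,:2].astype(np.float32)))
E
python3 -c "
import cv2
im=cv2.imread('pics/w2.png')[95:215,250:365];cv2.imwrite('pics/w2s.png',cv2.resize(im,None,fx=5,fy=5,interpolation=0))"
```

```text
[(300, 185, array([483.4, 259.3, 124.2])), (305, 170, array([495.4, 255.3, 124.9])), (320, 160, array([490.5, 243.4,  46.7])), (330, 130, array([519.1, 233.6,  39.9])), (275, 180, array([468.7, 289.2,  39.2])), (295, 190, array([479.3, 263.3, 123.9]))]
holder top z 39.79497069709489 ((492.5874328613281, 258.58526611328125), (65.12236022949219, 90.30535888671875), 71.36238098144531)
plate top z 665 124.58719060475472 126.86549728252447 ((492.7690124511719, 258.53570556640625), (11.985494613647461, 34.18135070800781), 69.35531616210938)
collar [495.35945661 258.8550944   45.77695522] 630 ((492.64068603515625, 258.5050964355469), 18.832473754882812)
holder col ((493.4754638671875, 258.398681640625), (64.7066879272461, 90.71788787841797), 71.1151123046875)
```

View pics/w2s.png

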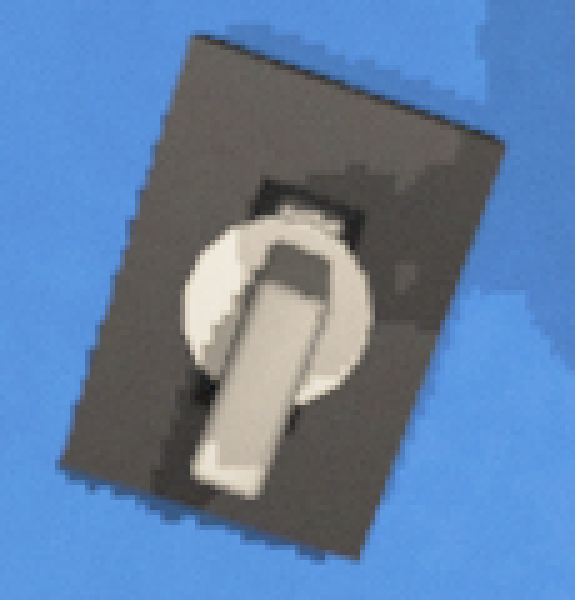

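Everything agrees: anchor axis (492.7, 258.5), plate top 124.6, plate yaw about −20°. I'll align above it, then descend.

play_rows(
  xyz=[
    [6, 7, -40],
    [11.7, 13.8, -80],
    [11.7, 13.8, -100],
    [11.7, 13.8, -100],
  ],
  angular=[
    [0, 0, -10],
    [0, 0, -20],
    [0, 0, -20],
    [0, 0, -20],
  ],
  grip=50,
)

```text
time: 3.85
tcp_pos: [492.2, 257.4, 155.0]
tool_rot: [3.14, 0.002, -0.349]
force: [-0.8, 0.1, 0.7]
opening: 0.584
```

Run:
```python
from h import *
s=arm.sense(); print(s['tcp_pos'],s['tool_rot'],s['opening'],s['force'],s['time'])
snap('wrist','w3.png')
```

```text
[492.2245444  257.43646019 154.97852075] [ 3.13963938e+00  2.06899140e-03 -3.49448043e-01] 0.5836688855769442 [-0.77678678  0.0684046   0.65987473] 3.85
```

View pics/w3.png

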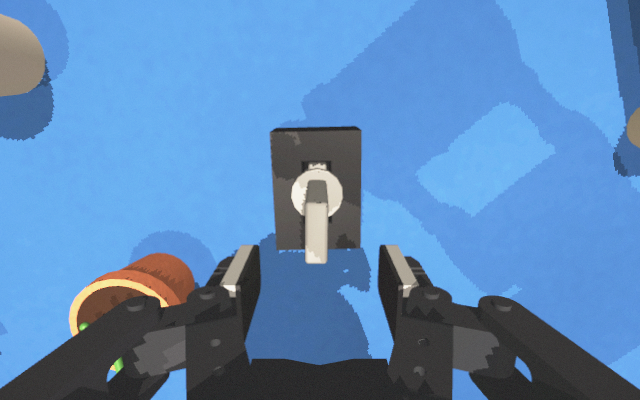

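Plate centred between the fingers at (316, 220). Descending.

play_rows(
  xyz=[
    [0.3, 0.8, -30],
    [0.3, 0.8, -60],
    [0.3, 0.8, -75.5],
    [0.3, 0.8, -75.5],
  ],
  angular=[
    [0, 0, 0],
    [0, 0, 0],
    [0, 0, 0],
    [0, 0, 0],
  ],
)

```text
time: 4.4
tcp_pos: [493.1, 259.1, 80.7]
tool_rot: [3.141, 0.0, -0.349]
force: [0.2, 0.5, 0.3]
opening: 0.586
```

play_rows(
  xyz=[
    [0, 0, 0],
    [0, 0, 0],
    [0, 0, 0],
    [0, 0, 0],
  ],
  angular=[
    [0, 0, 0],
    [0, 0, 0],
    [0, 0, 0],
    [0, 0, 0],
  ],
  grip=5,
  force=50,
)

```text
time: 4.9
tcp_pos: [493.6, 259.6, 81.5]
tool_rot: [-3.141, -0.001, -0.349]
force: [-0.3, -1.2, 8.9]
opening: 0.128
```

Run:
```python
from h import *
s=arm.sense(); print(s['tcp_pos'],s['tool_rot'],s['opening']*85.4,s['force'],s['torque'],s['time'])
snap('wrist','w4.png')
```

```text
[493.64168799 259.56027032  81.46760093] [-3.14059558e+00 -1.22282958e-03 -3.48649371e-01] 10.96367367747932 [-0.30232407 -1.16560372  8.87408236] [-0.08684534  0.17450289  0.00057985] 4.9
```

View pics/w4.png

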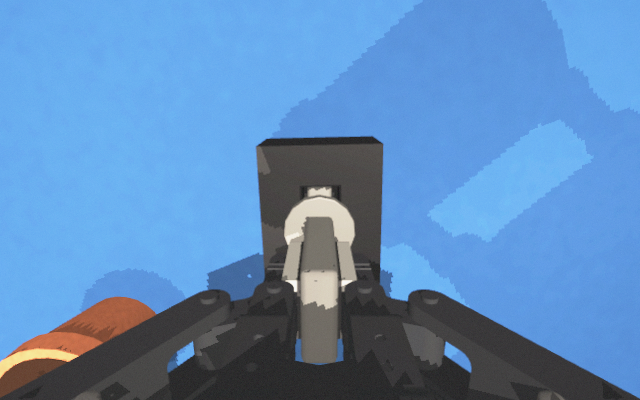

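Gripped (opening about 11 mm, force z 8.9 N from the pads swinging down). Lifting straight up.

play_rows(
  xyz=[
    [0, 0, 10],
    [0, 0, 30],
    [0, 0, 60],
    [0, 0, 100],
    [0, 0, 110],
  ],
  angular=[
    [0, 0, 0],
    [0, 0, 0],
    [0, 0, 0],
    [0, 0, 0],
    [0, 0, 0],
  ],
)

```text
time: 5.58
tcp_pos: [494.1, 259.8, 193.6]
tool_rot: [-3.139, -0.003, -0.349]
force: [-0.3, -0.0, -1.3]
opening: 0.137
```

play_rows(
  xyz=[
    [8, -60, 0],
    [16, -120, 0],
    [24, -180, 0],
    [32, -240, 0],
    [40, -300, 0],
  ],
  angular=[
    [0, 0, 5],
    [0, 0, 10],
    [0, 0, 15],
    [0, 0, 20],
    [0, 0, 20.7],
  ],
)

```text
time: 6.2
tcp_pos: [532.8, -42.6, 190.6]
tool_rot: [-3.141, 0.0, 0.014]
force: [1.5, 0.9, -0.5]
opening: 0.136
```

play_rows(
  xyz=[
    [6, -30, 0],
    [6, -30, 0],
    [6, -30, 0],
    [6, -30, 0],
  ],
  angular=[
    [0, 0, 0],
    [0, 0, 0],
    [0, 0, 0],
    [0, 0, 0],
  ],
)

```text
time: 6.7
tcp_pos: [538.8, -69.6, 190.6]
tool_rot: [-3.141, 0.0, 0.014]
force: [0.6, -0.3, -0.6]
opening: 0.135
```

Run:
```python
from h import *
s=arm.sense(); print(s['tcp_pos'],s['tool_rot'],s['opening']*85.4,s['force'],s['torque'],s['time'])
c=viewer.get_calibration('wrist')
p,d=snap('wrist','w5.png'); np.save('w5d.npy',d)
import pickle; pickle.dump(c,open('w5c.pkl','wb'))
```

```text
[538.80645255 -69.55686247 190.55293995] [-3.14138891e+00  3.49624483e-04  1.38137616e-02] 11.546142781721302 [ 0.60285027 -0.30133674 -0.62291131] [ 0.02331915 -0.00108427  0.01811813] 6.7
```

View pics/w5.png

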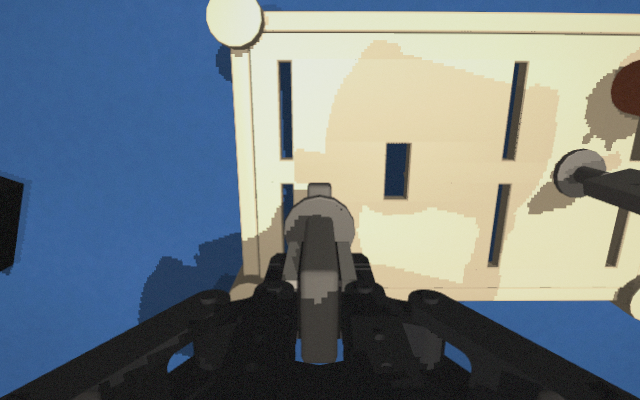

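The wrist view shows the held collar at about (320,218), the foot tip at (320,190), and the slot at (397,170), all in one image. I'll measure them relative to each other.

```bash
cat > m5.py <<'E'
from h import *
import pickle,sys
n=sys.argv[1]; sx=[int(a) for a in sys.argv[2].split(',')]  # slot roi u0,u1,v0,v1
c=pickle.load(open(n+'c.pkl','rb'));d=np.load(n+'d.npy');im=cv2.imread('pics/'+n+'.png')
def cloud(u0,u1,v0,v1):
    vv,uu=np.mgrid[v0:v1,u0:u1]; k=d[v0:v1,u0:u1].ravel()>0
    uv=np.c_[uu.ravel(),vv.ravel()][k]
    K=np.array(c['intrinsics'],float);D=np.array(c['distortion'],float)
    q=cv2.undistortPoints(uv.reshape(-1,1,2).astype(float),K,D).reshape(-1,2)
    z=d[uv[:,1],uv[:,0]]; P=(np.c_[q,np.ones(len(q))]*z[:,None]-np.array(c['t']))@np.array(c['R'])
    return uv,P
m=np.zeros(d.shape,np.uint8);u0,u1,v0,v1=sx
sub=im[v0:v1,u0:u1]; m[v0:v1,u0:u1]=(sub[:,:,2]<130)
cn=max(cv2.findContours(m,cv2.RETR_EXTERNAL,cv2.CHAIN_APPROX_NONE)[0],key=len).reshape(-1,2)
print('slot',[np.round(x,2) for x in cv2.minAreaRect(plane(c,cn,60)[:,:2].astype(np.float32))])
uv,P=cloud(270,370,175,290)
tcp=arm.sense()['tcp_pos'];print('tcp',tcp)
for a in range(110,220,3):
    k=(P[:,2]>=a)&(P[:,2]<a+3)
    if k.sum()>25: print(a,k.sum(),P[k].min(0).round(1),P[k].max(0).round(1))
np.save('cl.npy',P);np.save('cu.npy',uv)
E
python3 m5.py w5 375,420,135,205
python3 -c "
import cv2
im=cv2.imread('pics/w5.png')[130:290,260:430];cv2.imwrite('pics/w5s.png',cv2.resize(im,None,fx=3.5,fy=3.5,interpolation=0))"
```

```text
slot [array([ 553.39, -129.16]), array([43.01, 17.8 ]), np.float64(0.81)]
tcp [538.89868658 -69.61030013 190.59714323]
128 26 [558.1 -75.1 128. ] [558.8 -63.6 130.9]
131 202 [551.9 -75.8 131.1] [558.7 -62.5 134. ]
134 63 [553.  -75.7 134. ] [558.9 -63.2 135.5]
149 56 [544.5 -86.5 149.4] [557.3 -51.5 152. ]
152 1283 [530.2 -88.2 152. ] [557.6 -51.1 155. ]
155 722 [532.  -87.6 155. ] [557.5 -51.3 157. ]
179 29 [553.7 -75.1 180. ] [555.6 -64.  181.8]
182 59 [553.5 -75.  182.2] [555.8 -63.2 184.9]
185 60 [553.7 -75.  185.1] [555.9 -63.3 188. ]
188 62 [553.9 -74.8 188.1] [555.7 -63.5 191. ]
191 76 [548.3 -80.6 191.1] [556.1 -57.4 194. ]
194 167 [544.6 -87.  194. ] [555.8 -52.6 197. ]
197 243 [544.4 -88.3 197. ] [555.8 -50.6 200. ]
200 262 [544.6 -88.5 200. ] [556.1 -50.1 203. ]
203 283 [544.3 -88.6 203. ] [555.9 -50.3 206. ]
206 297 [544.4 -88.6 206. ] [555.8 -50.7 209. ]
209 308 [544.2 -88.2 209. ] [555.7 -51.  212. ]
212 307 [544.5 -87.8 212. ] [555.9 -51.4 215. ]
215 353 [544.4 -87.4 215. ] [556.1 -51.8 218. ]
218 302 [544.7 -86.9 218. ] [555.9 -52.2 221. ]
```

View pics/w5s.png

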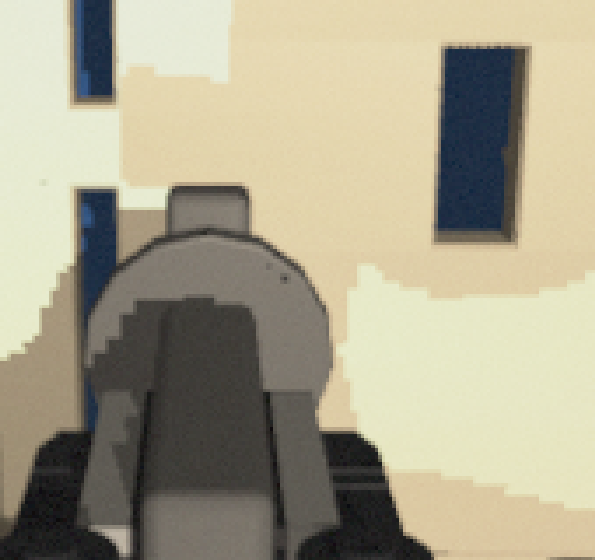

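The anchor axis (538.8, −69.4) matches the TCP, the slot is at (553.4, −129.2), and TCP height above the collar underside is 41.5. Moving above the slot, with the foot about 9 mm above the panel.

play_rows(
  xyz=[
    [7.5, -30, -10],
    [14.5, -59.7, -30],
    [14.5, -59.7, -55],
    [14.5, -59.7, -55],
    [14.5, -59.7, -55],
  ],
  angular=[
    [0, 0, 0],
    [0, 0, 0],
    [0, 0, 0],
    [0, 0, 0],
    [0, 0, 0],
  ],
)

```text
time: 7.38
tcp_pos: [553.9, -129.8, 136.4]
tool_rot: [3.141, -0.001, 0.013]
force: [-0.1, -0.6, -0.6]
opening: 0.133
```

```bash
python3 - <<'E'
from h import *
s=arm.sense(); print(s['tcp_pos'],s['tool_rot'],s['opening']*85.4,s['force'],s['torque'],s['time'])
c=viewer.get_calibration('wrist')
p,d=snap('wrist','w6.png'); np.save('w6d.npy',d)
import pickle; pickle.dump(c,open('w6c.pkl','wb'))
E
python3 -c "
import cv2
im=cv2.imread('pics/w6.png')[130:290,230:410];cv2.imwrite('pics/w6s.png',cv2.resize(im,None,fx=3.5,fy=3.5,interpolation=0))"
python3 m5.py w6 300,340,150,200 | head -14
```

```text
[ 553.90462513 -129.78739837  136.40879944] [ 3.14143652e+00 -5.82881691e-04  1.34885076e-02] 11.350447529879279 [-0.12954009 -0.57699801 -0.55398624] [0.00760926 0.03979505 0.00232559] 7.375
slot [array([ 567.67, -129.73]), array([14.76, 21.4 ]), np.float64(0.83)]
tcp [ 554.08224312 -129.90229417  136.65709277]
125 31 [ 568.5 -135.3  125.6] [ 570.7 -123.8  128. ]
128 59 [ 568.6 -135.2  128. ] [ 570.9 -123.5  131. ]
131 62 [ 568.5 -135.2  131.1] [ 570.9 -123.5  134. ]
134 69 [ 569.  -135.1  134. ] [ 570.9 -123.6  137. ]
137 75 [ 563.3 -141.2  137.1] [ 570.9 -118.   140. ]
140 165 [ 559.6 -147.   140. ] [ 570.9 -111.7  142.9]
143 242 [ 559.6 -147.8  143. ] [ 571.  -111.3  146. ]
146 266 [ 559.5 -148.7  146. ] [ 570.8 -110.2  149. ]
149 303 [ 559.3 -148.9  149. ] [ 570.9 -110.5  152. ]
152 269 [ 559.5 -148.6  152. ] [ 571.  -110.9  155. ]
155 318 [ 559.1 -148.3  155. ] [ 570.9 -111.3  158. ]
158 332 [ 559.4 -148.   158. ] [ 571.1 -111.7  161. ]
```

View pics/w6s.png

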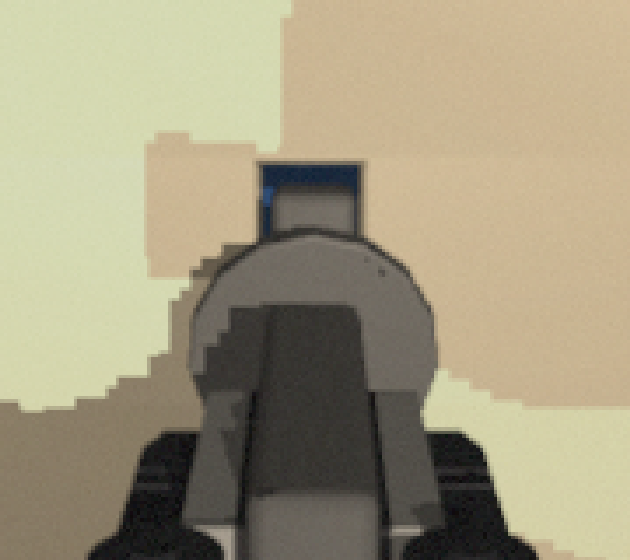

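The bar sits inside the slot outline, about 0.4 mm to the right and about 0.5 mm forward. I'll trim and lower in two stages.

play_rows(
  xyz=[
    [-0.5, 0.5, 0],
    [-0.5, 0.5, -8],
    [-0.5, 0.5, -16],
    [-0.5, 0.5, -20],
    [-0.5, 0.5, -20],
  ],
  angular=[
    [0, 0, 0],
    [0, 0, 0],
    [0, 0, 0],
    [0, 0, 0],
    [0, 0, 0],
  ],
)

```text
time: 8.05
tcp_pos: [552.8, -129.8, 115.1]
tool_rot: [-3.141, 0.001, 0.013]
force: [0.1, -0.1, 0.2]
opening: 0.134
```

No contact force with the foot 11 mm into the slot. Continuing.

play_rows(
  xyz=[
    [0, 0, -5],
    [0, 0, -10],
    [0, 0, -12.5],
    [0, 0, -12.5],
    [0, 0, -12.5],
  ],
  angular=[
    [0, 0, 0],
    [0, 0, 0],
    [0, 0, 0],
    [0, 0, 0],
    [0, 0, 0],
  ],
)

```text
time: 8.68
tcp_pos: [553.2, -129.9, 103.2]
tool_rot: [3.142, -0.0, 0.013]
force: [-0.3, -1.0, -0.3]
opening: 0.135
```

Run:
```python
from h import *
s=arm.sense(); print(s['tcp_pos'],s['tool_rot'],s['opening']*85.4,s['force'],s['torque'],s['time'])
c=viewer.get_calibration('wrist')
p,d=snap('wrist','w7.png'); np.save('w7d.npy',d)
import pickle; pickle.dump(c,open('w7c.pkl','wb'))
uv=[]
P=[ (u,v,px2w(c,u,v,d[v,u]).round(1)) for u,v in [(319,205),(300,215),(340,215),(319,190),(319,180),(250,190),(390,190)]]
for p in P: print(p)
```

```text
[ 553.16026909 -129.85970197  103.18605295] [ 3.14156375e+00 -1.68188300e-04  1.25642157e-02] 11.56541412600647 [-0.31216416 -0.96787811 -0.34585593] [-0.04208436  0.02328645 -0.01860498] 8.675
(319, 205, array([ 567.4, -129.8,   66.8]))
(300, 215, array([ 562.3, -120. ,   68.3]))
(340, 215, array([ 562.7, -140.6,   68.7]))
(319, 190, array([ 570.2, -129.8,   46.3]))
(319, 180, array([ 578.9, -129.6,   59.5]))
(250, 190, array([572.9, -92.9,  58.9]))
(390, 190, array([ 574.2, -167.3,   60.2]))
```

View pics/w7.png

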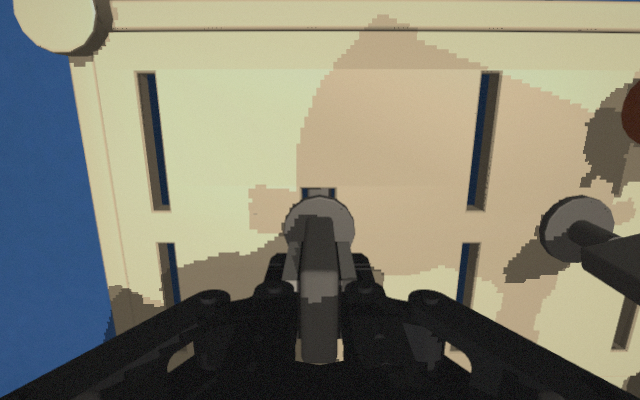

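The collar is about 2 mm above the panel with no force. Lowering gently to touch.

play_rows(
  xyz=[
    [0, 0, -0.7],
    [0, 0, -1.2],
    [0, 0, -1.2],
  ],
  angular=[
    [0, 0, 0],
    [0, 0, 0],
    [0, 0, 0],
  ],
)

```text
time: 9.1
tcp_pos: [553.1, -129.8, 101.9]
tool_rot: [3.142, -0.0, 0.013]
force: [-0.5, 0.7, -1.2]
opening: 0.135
```

play_rows(
  xyz=[
    [0, 0, -0.4],
    [0, 0, -0.6],
    [0, 0, -0.6],
  ],
  angular=[
    [0, 0, 0],
    [0, 0, 0],
    [0, 0, 0],
  ],
)

```text
time: 9.48
tcp_pos: [553.1, -129.8, 101.4]
tool_rot: [3.142, -0.0, 0.013]
force: [0.4, -0.1, 0.5]
opening: 0.132
```

play_rows(
  xyz=[
    [0, 0, -0.3],
    [0, 0, -0.5],
    [0, 0, -0.5],
  ],
  angular=[
    [0, 0, 0],
    [0, 0, 0],
    [0, 0, 0],
  ],
)

```text
time: 9.85
tcp_pos: [553.2, -129.9, 100.9]
tool_rot: [3.142, -0.0, 0.013]
force: [-2.0, 0.2, 4.9]
opening: 0.133
```

play_rows(
  xyz=[
    [0, 0, -0.3],
    [0, 0, -0.5],
    [0, 0, -0.5],
  ],
  angular=[
    [0, 0, 0],
    [0, 0, 0],
    [0, 0, 0],
  ],
)

```text
time: 10.22
tcp_pos: [553.2, -129.9, 100.6]
tool_rot: [3.141, -0.0, 0.013]
force: [-0.9, 0.5, 8.0]
opening: 0.139
```

The collar sits on the panel (8 N at 100.6, contact at about 101.3). I'll ease off and turn clockwise.

play_rows(
  xyz=[
    [0, 0, 0.9],
    [0, 0, 0.9],
    [0, 0, 0.9],
    [0, 0, 0.9],
    [0, 0, 0.9],
  ],
  angular=[
    [0, 0, 0],
    [0, 0, -6],
    [0, 0, -13],
    [0, 0, -20],
    [0, 0, -20],
  ],
)

```text
time: 10.85
tcp_pos: [553.1, -129.8, 101.2]
tool_rot: [-3.142, -0.0, -0.336]
force: [-0.1, -0.1, 2.4]
opening: 0.134
```

Run:
```python
from h import *
s=arm.sense(); print(s['tcp_pos'],s['tool_rot'],s['opening']*85.4,s['force'],s['torque'],s['time'],s['joint_positions'])
```

```text
[ 553.08956158 -129.82556056  101.19751024] [-3.14156431e+00 -3.79556797e-05 -3.35938217e-01] 11.431417667924682 [-0.05934187 -0.12238337  2.38458515] [0.16315391 0.09524901 0.03087423] 10.85 [-3.35671322e-01  5.73070192e-01  1.62699736e+00  3.50437306e-05
  9.41487135e-01  1.57104260e+00]
```

play_rows(
  xyz=[
    [0, 0, 0.2],
    [0, 0, 0.2],
    [0, 0, 0.2],
    [0, 0, 0.2],
    [0, 0, 0.2],
  ],
  angular=[
    [0, 0, -10],
    [0, 0, -20],
    [0, 0, -30],
    [0, 0, -40],
    [0, 0, -40],
  ],
)

```text
time: 11.48
tcp_pos: [553.1, -129.8, 101.3]
tool_rot: [-3.142, 0.0, -1.031]
force: [-0.9, 1.2, 0.7]
opening: 0.133
```

play_rows(
  xyz=[
    [0, 0, 0],
    [0, 0, 0],
    [0, 0, 0],
  ],
  angular=[
    [0, 0, -4],
    [0, 0, -8],
    [0, 0, -8],
  ],
)

```text
time: 11.85
tcp_pos: [553.1, -129.8, 101.3]
tool_rot: [3.142, 0.0, -1.169]
force: [-0.4, 0.8, 1.2]
opening: 0.136
```

Run:
```python
from h import *
s=arm.sense(); print(s['tcp_pos'],s['tool_rot'],np.degrees(s['tool_rot'][2]),s['opening']*85.4,s['force'],s['torque'],s['time'],s['joint_positions'])
```

```text
[ 553.05174049 -129.81726516  101.32426618] [ 3.14155810e+00  1.19881543e-04 -1.16874846e+00] -66.96435397929197 11.635076805827493 [-0.40967809  0.81019788  1.21446011] [ 0.03879838  0.08230147 -0.02583909] 11.85 [-3.35701552e-01  5.72897825e-01  1.62687571e+00  8.09562686e-05
  9.41925323e-01  2.40379561e+00]
```

play_rows(
  xyz=[
    [0, 0, 0],
    [0, 0, 0],
    [0, 0, 0],
  ],
  angular=[
    [0, 0, -2],
    [0, 0, -4],
    [0, 0, -4],
  ],
)

```text
time: 12.22
tcp_pos: [553.1, -129.8, 101.4]
tool_rot: [-3.142, -0.0, -1.244]
force: [-0.8, 0.1, 1.2]
opening: 0.13
```

```bash
cat > st.py <<'E'
from h import *
s=arm.sense(); print(s['tcp_pos'].round(2),'yaw',np.degrees(s['tool_rot'][2]).round(2),(s['opening']*85.4).round(2),s['force'].round(2),s['torque'].round(3),s['time'])
E
python3 st.py
```

```text
Traceback (most recent call last):
  File "st.py", line 2, in <module>
    s=arm.sense(); print(s['tcp_pos'].round(2),'yaw',np.degrees(s['tool_rot'][2]).round(2),(s['opening']*85.4).round(2),s['force'].round(2),s['torque'].round(3),s['time'])
                                                                                           ^^^^^^^^^^^^^^^^^^^^^^^^^
AttributeError: 'float' object has no attribute 'round'
```

```bash
sed -i "s/(s\['opening'\]\*85.4).round(2)/round(s['opening']*85.4,2)/" st.py; python3 st.py
```

```text
[ 553.1  -129.82  101.38] yaw -71.27 11.08 [-0.83  0.1   1.25] [0.096 0.105 0.016] 12.225
```

play_rows(
  xyz=[
    [0, 0, 0],
    [0, 0, 0],
    [0, 0, 0],
  ],
  angular=[
    [0, 0, -1],
    [0, 0, -1.5],
    [0, 0, -1.5],
  ],
)

```text
time: 12.6
tcp_pos: [553.1, -129.8, 101.4]
tool_rot: [-3.142, 0.0, -1.27]
force: [0.1, 0.1, 1.0]
opening: 0.131
```

```bash
python3 st.py
```

```text
[ 553.09 -129.84  101.38] yaw -72.78 11.22 [0.06 0.07 0.99] [0.065 0.14  0.043] 12.6
```

play_rows(
  xyz=[
    [0, 0, 0],
    [0, 0, 0],
  ],
  angular=[
    [0, 0, -1],
    [0, 0, -1],
  ],
)

```text
time: 12.85
tcp_pos: [553.1, -129.8, 101.4]
tool_rot: [-3.142, -0.0, -1.288]
force: [-0.6, -0.7, 1.0]
opening: 0.136
```

```bash
python3 st.py
```

```text
[ 553.11 -129.85  101.38] yaw -73.8 11.64 [-0.63 -0.71  0.95] [0.073 0.178 0.021] 12.85
```

play_rows(
  xyz=[
    [0, 0, 0],
    [0, 0, 0],
  ],
  angular=[
    [0, 0, -1],
    [0, 0, -1],
  ],
)

```text
time: 13.1
tcp_pos: [553.1, -129.9, 101.4]
tool_rot: [-3.141, -0.0, -1.306]
force: [-0.6, 0.2, 1.0]
opening: 0.131
```

```bash
python3 st.py
```

```text
[ 553.13 -129.86  101.39] yaw -74.81 11.2 [-0.62  0.22  1.02] [ 0.053  0.073 -0.012] 13.1
```

play_rows(
  xyz=[
    [0, 0, 0],
    [0, 0, 0],
  ],
  angular=[
    [0, 0, -1],
    [0, 0, -1],
  ],
)

```text
time: 13.35
tcp_pos: [553.3, -129.9, 101.5]
tool_rot: [-3.141, -0.0, -1.323]
force: [1.6, 0.3, 0.2]
opening: 0.139
```

```bash
python3 st.py
```

```text
[ 553.31 -129.86  101.45] yaw -75.8 11.85 [1.59 0.28 0.16] [ 0.038 -0.23   0.026] 13.35
```

play_rows(
  xyz=[
    [0, 0, 0],
    [0, 0, 0],
  ],
  angular=[
    [0, 0, -0.8],
    [0, 0, -0.8],
  ],
)

```text
time: 13.6
tcp_pos: [553.3, -129.9, 101.5]
tool_rot: [-3.141, -0.0, -1.337]
force: [2.2, -0.5, 0.4]
opening: 0.134
```

```bash
python3 st.py
```

```text
[ 553.27 -129.89  101.47] yaw -76.59 11.43 [ 2.22 -0.47  0.38] [ 0.002 -0.445  0.332] 13.6
```

Torque rises to 0.33 N m at yaw −76.6°, so that is the stop. I'll back off slightly to relieve it and look before pulling.

play_rows(
  xyz=[
    [0, 0, 0],
    [0, 0, 0],
  ],
  angular=[
    [0, 0, 0.4],
    [0, 0, 0.4],
  ],
)

```text
time: 13.85
tcp_pos: [553.2, -129.9, 101.4]
tool_rot: [-3.141, -0.0, -1.329]
force: [2.6, 0.4, -0.2]
opening: 0.136
```

```bash
python3 st.py
python3 - <<'E'
from h import *
for n in ['wrist','scene','top']: snap(n,n+'8.png')
a=cv2.imread('pics/scene8.png')[120:240,180:360];cv2.imwrite('pics/s8c.png',cv2.resize(a,None,fx=4,fy=4))
E
```

```text
[ 553.25 -129.89  101.44] yaw -76.17 11.64 [ 2.59  0.42 -0.23] [ 0.045 -0.604  0.169] 13.85
```

View pics/wrist8.png

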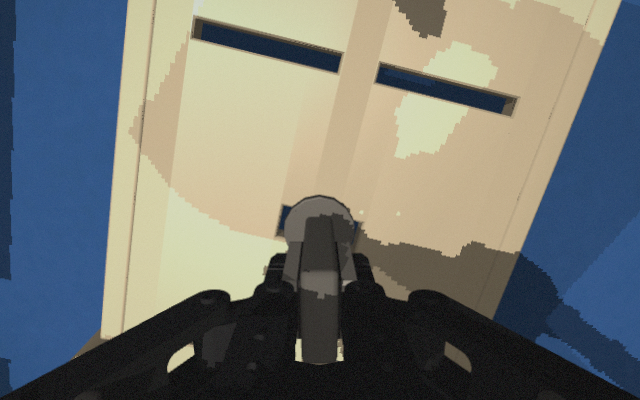

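View pics/s8c.png

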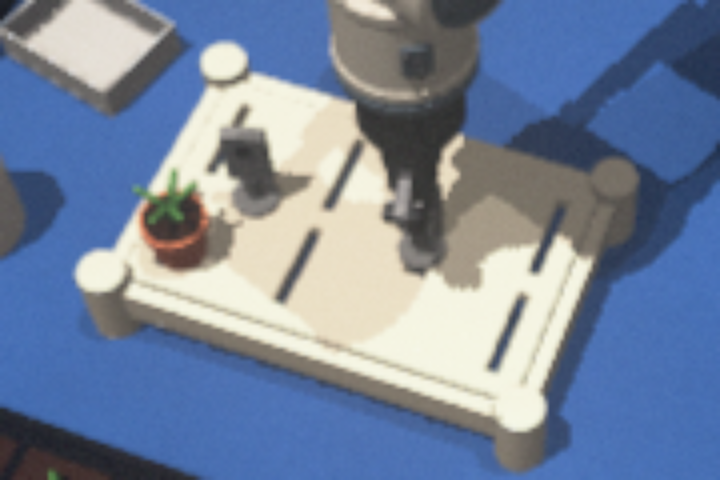

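The collar is seated and the plate is turned parallel to the locked example (wrist view (320,220)); residual torque is 0.17 N m. Now taking up the free lift.

play_rows(
  xyz=[
    [0, 0, 1],
    [0, 0, 2],
    [0, 0, 2.6],
    [0, 0, 2.6],
  ],
  angular=[
    [0, 0, 0],
    [0, 0, 0],
    [0, 0, 0],
    [0, 0, 0],
  ],
)

```text
time: 14.5
tcp_pos: [553.1, -129.8, 104.0]
tool_rot: [3.142, 0.0, -1.33]
force: [2.5, 1.5, -3.6]
opening: 0.132
```

```bash
python3 st.py
```

```text
[ 553.06 -129.8   103.97] yaw -76.18 11.25 [ 2.51  1.47 -3.62] [ 0.259 -0.948  0.176] 14.5
```

play_rows(
  xyz=[
    [0, 0, 0.3],
    [0, 0, 0.7],
    [0, 0, 0.7],
  ],
  angular=[
    [0, 0, 0],
    [0, 0, 0],
    [0, 0, 0],
  ],
)

```text
time: 14.88
tcp_pos: [553.1, -129.8, 104.7]
tool_rot: [3.142, 0.0, -1.33]
force: [3.6, 0.2, -4.5]
opening: 0.134
```

```bash
python3 st.py
```

```text
[ 553.07 -129.85  104.69] yaw -76.18 11.43 [ 3.64  0.19 -4.51] [ 0.26  -0.96   0.119] 14.875
```

play_rows(
  xyz=[
    [0.3, 0, 0.4],
    [0.3, 0, 0.4],
    [0.3, 0, 0.4],
  ],
  angular=[
    [0, 0, 0],
    [0, 0, 0],
    [0, 0, 0],
  ],
)

```text
time: 15.25
tcp_pos: [553.2, -129.8, 105.0]
tool_rot: [3.141, 0.0, -1.33]
force: [2.5, 0.6, -5.2]
opening: 0.133
```

```bash
python3 st.py
```

```text
[ 553.2  -129.79  104.98] yaw -76.18 11.35 [ 2.49  0.62 -5.15] [ 0.141 -0.697  0.149] 15.25
```

play_rows(
  xyz=[
    [0.1, 0, 0.3],
    [0.1, 0, 0.6],
    [0.1, 0, 0.6],
  ],
  angular=[
    [0, 0, 0],
    [0, 0, 0],
    [0, 0, 0],
  ],
)

```text
time: 15.62
tcp_pos: [553.2, -129.8, 105.5]
tool_rot: [3.141, 0.0, -1.33]
force: [2.0, -0.5, -9.7]
opening: 0.131
```

```bash
python3 st.py
```

```text
[ 553.23 -129.82  105.48] yaw -76.18 11.22 [ 2.   -0.52 -9.71] [ 0.032 -0.466  0.129] 15.625
```

play_rows(
  xyz=[
    [0.1, 0, 0.3],
    [0.1, 0, 0.35],
    [0.1, 0, 0.35],
    [0.1, 0, 0.35],
  ],
  angular=[
    [0, 0, 0],
    [0, 0, 0],
    [0, 0, 0],
    [0, 0, 0],
  ],
)

```text
time: 16.12
tcp_pos: [553.3, -129.8, 105.9]
tool_rot: [3.141, 0.0, -1.33]
force: [0.8, -1.0, -14.6]
opening: 0.134
```

```bash
python3 st.py
```

```text
[ 553.34 -129.81  105.89] yaw -76.18 11.44 [  0.79  -1.02 -14.64] [-0.104 -0.208  0.114] 16.125
```

play_rows(
  xyz=[
    [0, 0, -0.15],
    [0, 0, -0.15],
    [0, 0, -0.15],
    [0, 0, -0.15],
  ],
  angular=[
    [0, 0, 0],
    [0, 0, 0],
    [0, 0, 0],
    [0, 0, 0],
  ],
)

```text
time: 16.62
tcp_pos: [553.4, -129.8, 105.8]
tool_rot: [3.141, 0.0, -1.33]
force: [-0.3, -1.3, -13.1]
opening: 0.134
```

play_rows(
  xyz=[
    [0, 0, 0],
    [0, 0, 0],
    [0, 0, 0],
    [0, 0, 0],
  ],
  angular=[
    [0, 0, 0],
    [0, 0, 0],
    [0, 0, 0],
    [0, 0, 0],
  ],
)

```text
time: 17.12
tcp_pos: [553.5, -129.8, 105.8]
tool_rot: [3.141, 0.0, -1.33]
force: [-1.0, -1.5, -13.8]
opening: 0.135
```

play_rows(
  xyz=[
    [0, 0, 0],
    [0, 0, 0],
    [0, 0, 0],
    [0, 0, 0],
  ],
  angular=[
    [0, 0, 0],
    [0, 0, 0],
    [0, 0, 0],
    [0, 0, 0],
  ],
)

```text
time: 17.62
tcp_pos: [553.5, -129.8, 105.9]
tool_rot: [3.141, 0.0, -1.33]
force: [-2.2, -1.4, -13.9]
opening: 0.129
```

play_rows(
  xyz=[
    [0, 0, 0],
    [0, 0, 0],
    [0, 0, 0],
    [0, 0, 0],
  ],
  angular=[
    [0, 0, 0],
    [0, 0, 0],
    [0, 0, 0],
    [0, 0, 0],
  ],
)

```text
time: 18.12
tcp_pos: [553.5, -129.8, 105.9]
tool_rot: [3.142, 0.0, -1.33]
force: [-1.6, -1.6, -13.5]
opening: 0.133
```

play_rows(
  xyz=[
    [0, 0, 0],
    [0, 0, 0],
    [0, 0, 0],
    [0, 0, 0],
  ],
  angular=[
    [0, 0, 0],
    [0, 0, 0],
    [0, 0, 0],
    [0, 0, 0],
  ],
)

```text
time: 18.62
tcp_pos: [553.6, -129.8, 105.9]
tool_rot: [3.142, 0.0, -1.33]
force: [-1.8, -0.7, -14.2]
opening: 0.135
```

```bash
python3 st.py
```

```text
[ 553.56 -129.84  105.87] yaw -76.18 11.56 [ -1.77  -0.7  -14.19] [-0.031  0.513  0.074] 18.625
```

The hold reads about 13.8 N, minus roughly 0.8 N anchor weight. I'll trim closer to 12 N and hold for another two seconds and more.

play_rows(
  xyz=[
    [-0.15, 0, -0.15],
    [-0.15, 0, -0.15],
    [-0.15, 0, -0.15],
    [-0.15, 0, -0.15],
  ],
  angular=[
    [0, 0, -0.1],
    [0, 0, -0.1],
    [0, 0, -0.1],
    [0, 0, -0.1],
  ],
)

```text
time: 19.12
tcp_pos: [553.5, -129.9, 105.8]
tool_rot: [-3.141, -0.0, -1.331]
force: [-1.1, -1.2, -13.4]
opening: 0.133
```

play_rows(
  xyz=[
    [0, 0, 0],
    [0, 0, 0],
    [0, 0, 0],
    [0, 0, 0],
  ],
  angular=[
    [0, 0, 0],
    [0, 0, 0],
    [0, 0, 0],
    [0, 0, 0],
  ],
)

```text
time: 19.62
tcp_pos: [553.5, -129.9, 105.8]
tool_rot: [-3.141, -0.0, -1.331]
force: [-0.3, 0.6, -12.8]
opening: 0.127
```

play_rows(
  xyz=[
    [0, 0, 0],
    [0, 0, 0],
    [0, 0, 0],
    [0, 0, 0],
  ],
  angular=[
    [0, 0, 0],
    [0, 0, 0],
    [0, 0, 0],
    [0, 0, 0],
  ],
)

```text
time: 20.12
tcp_pos: [553.5, -129.9, 105.8]
tool_rot: [-3.141, -0.0, -1.331]
force: [-0.2, -0.2, -12.3]
opening: 0.132
```

play_rows(
  xyz=[
    [0, 0, 0],
    [0, 0, 0],
    [0, 0, 0],
    [0, 0, 0],
  ],
  angular=[
    [0, 0, 0],
    [0, 0, 0],
    [0, 0, 0],
    [0, 0, 0],
  ],
)

```text
time: 20.62
tcp_pos: [553.4, -129.8, 105.7]
tool_rot: [-3.142, -0.0, -1.331]
force: [-1.0, -0.1, -13.6]
opening: 0.134
```

play_rows(
  xyz=[
    [0, 0, 0],
    [0, 0, 0],
    [0, 0, 0],
    [0, 0, 0],
  ],
  angular=[
    [0, 0, 0],
    [0, 0, 0],
    [0, 0, 0],
    [0, 0, 0],
  ],
)

```text
time: 21.12
tcp_pos: [553.4, -129.8, 105.7]
tool_rot: [-3.142, 0.0, -1.331]
force: [0.6, -0.0, -13.8]
opening: 0.135
```

```bash
python3 st.py
```

```text
[ 553.42 -129.83  105.75] yaw -76.28 11.53 [  0.6   -0.02 -13.81] [0.131 0.027 0.165] 21.125
```

Average is about 13.2 N measured (12.4 N on the panel) over 2 s. Lowering back.

play_rows(
  xyz=[
    [0, 0, -1.2],
    [0, 0, -2.4],
    [0, 0, -3.6],
    [0, 0, -4.1],
    [0, 0, -4.1],
  ],
  angular=[
    [0, 0, 0],
    [0, 0, 0],
    [0, 0, 0],
    [0, 0, 0],
    [0, 0, 0],
  ],
)

```text
time: 21.75
tcp_pos: [553.7, -130.1, 101.8]
tool_rot: [-3.141, -0.001, -1.331]
force: [-2.3, -2.7, 4.0]
opening: 0.135
```

```bash
python3 st.py
```

```text
[ 553.72 -130.05  101.85] yaw -76.28 11.57 [-2.29 -2.69  4.03] [-0.332  0.572  0.121] 21.75
```

play_rows(
  xyz=[
    [0, 0, -0.4],
    [0, 0, -0.4],
    [0, 0, -0.4],
  ],
  angular=[
    [0, 0, 0],
    [0, 0, 0],
    [0, 0, 0],
  ],
)

```text
time: 22.12
tcp_pos: [553.6, -129.9, 101.3]
tool_rot: [-3.141, -0.0, -1.331]
force: [-0.4, -1.3, 3.9]
opening: 0.137
```

```bash
python3 st.py
```

```text
[ 553.63 -129.93  101.33] yaw -76.28 11.67 [-0.39 -1.29  3.9 ] [-0.426  0.368  0.111] 22.125
```

play_rows(
  xyz=[
    [0, 0, -0.3],
    [0, 0, -0.3],
    [0, 0, -0.3],
  ],
  angular=[
    [0, 0, 0],
    [0, 0, 0],
    [0, 0, 0],
  ],
  force=25,
)

```text
time: 22.5
tcp_pos: [553.6, -129.9, 101.0]
tool_rot: [-3.141, -0.0, -1.331]
force: [-0.5, -2.0, 4.8]
opening: 0.135
```

```bash
python3 st.py
python3 - <<'E'
from h import *
import pickle
c=viewer.get_calibration('wrist')
p,d=snap('wrist','w9.png')
for u,v in [(319,208),(300,218),(338,218),(250,200),(390,200)]: print(u,v,px2w(c,u,v,d[v,u]).round(1))
E
```

```text
[ 553.58 -129.88  101.01] yaw -76.28 11.56 [-0.5  -1.99  4.83] [-0.35   0.289  0.164] 22.5
319 208 [ 556.  -143.    65.6]
300 218 [ 564.3 -135.2   65.1]
338 218 [ 545.1 -140.    65.2]
250 200 [ 592.2 -136.5   58.8]
390 200 [ 520.  -154.3   59. ]
```

View pics/w9.png

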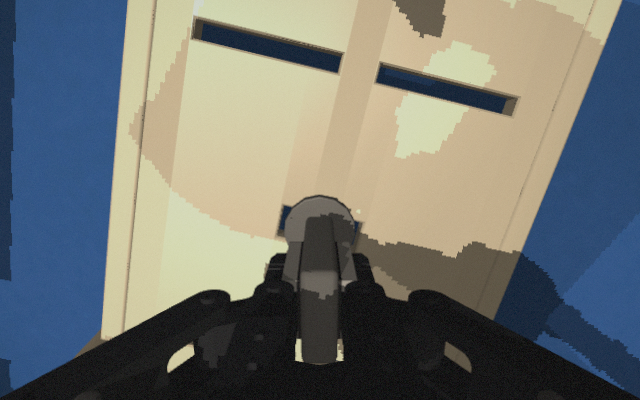

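The collar top reads 6.3 mm above the panel at (319,215), so it is seated. Releasing.

play_rows(
  xyz=[
    [0, 0, 0],
    [0, 0, 0],
    [0, 0, 0],
    [0, 0, 0],
  ],
  angular=[
    [0, 0, 0],
    [0, 0, 0],
    [0, 0, 0],
    [0, 0, 0],
  ],
  grip=50,
)

```text
time: 23.05
tcp_pos: [553.4, -129.8, 100.9]
tool_rot: [3.142, 0.0, -1.331]
force: [0.0, 0.3, 0.3]
opening: 0.581
```

```bash
python3 st.py
python3 - <<'E'
from h import *
c=viewer.get_calibration('wrist')
p,d=snap('wrist','w10.png')
for u,v in [(319,208),(300,218),(338,218),(250,200),(390,200)]: print(u,v,px2w(c,u,v,d[v,u]).round(1))
E
```

```text
[ 553.41 -129.79  100.87] yaw -76.28 49.64 [0.03 0.28 0.3 ] [-0.023 -0.01  -0.023] 23.05
319 208 [ 555.9 -143.    66. ]
300 218 [ 564.1 -134.8   64. ]
338 218 [ 545.2 -140.5   67. ]
250 200 [ 591.9 -136.7   59.4]
390 200 [ 520.  -154.4   59.7]
```

View pics/w10.png

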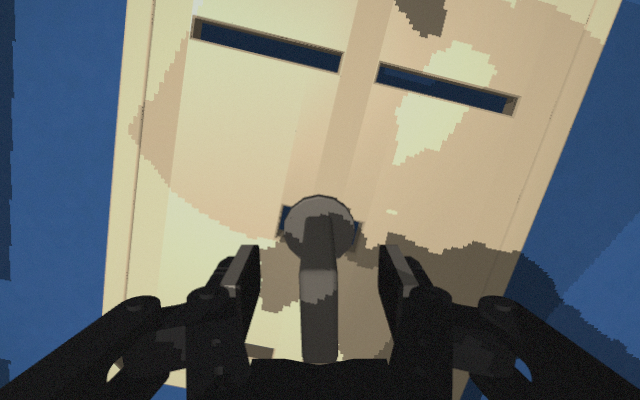

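Released; the anchor did not visibly move. Retracting straight up and checking the final pose.

play_rows(
  xyz=[
    [0, 0, 20],
    [0, 0, 50],
    [0, 0, 90],
    [0, 0, 120],
    [0, 0, 120],
  ],
  angular=[
    [0, 0, 0],
    [0, 0, 0],
    [0, 0, 0],
    [0, 0, 0],
    [0, 0, 0],
  ],
)

```text
time: 23.72
tcp_pos: [554.5, -130.2, 223.2]
tool_rot: [-3.138, -0.002, -1.331]
force: [1.1, 0.1, -0.4]
opening: 0.586
```

play_rows(
  xyz=[
    [0, 0, 10],
    [0, 0, 20],
    [0, 0, 20],
    [0, 0, 20],
  ],
  angular=[
    [0, 0, 0],
    [0, 0, 0],
    [0, 0, 0],
    [0, 0, 0],
  ],
)

```text
time: 24.22
tcp_pos: [553.3, -129.8, 240.6]
tool_rot: [3.141, 0.0, -1.331]
force: [0.3, 0.4, 1.0]
opening: 0.582
```

```bash
python3 st.py
cat > fin.py <<'E'
from h import *
import pickle
c=viewer.get_calibration('wrist')
p,d=snap('wrist','w11.png')
vv,uu=np.mgrid[0:400,0:640]
K=np.array(c['intrinsics'],float);D=np.array(c['distortion'],float)
uv=np.c_[uu.ravel(),vv.ravel()].astype(float)
q=cv2.undistortPoints(uv.reshape(-1,1,2),K,D).reshape(-1,2)
P=(np.c_[q,np.ones(len(q))]*d.ravel()[:,None]-np.array(c['t']))@np.array(c['R'])
near=(np.hypot(P[:,0]-553,P[:,1]+130)<30)&(d.ravel()>0)
t=P[near&(P[:,2]>139)&(P[:,2]<150)];print('plate',len(t),np.median(t[:,2]),cv2.minAreaRect(t[:,:2].astype(np.float32)))
k=P[near&(P[:,2]>63)&(P[:,2]<70)];print('collar',len(k),np.median(k[:,2]),cv2.minEnclosingCircle(k[:,:2].astype(np.float32)))
w=(np.hypot(P[:,0]-553,P[:,1]+130)>32)&(np.hypot(P[:,0]-553,P[:,1]+130)<50)&(P[:,2]>50)&(P[:,2]<68);print('panel',np.median(P[w][:,2]))
e=(np.hypot(P[:,0]-554.5,P[:,1]+269)<30)&(P[:,2]>139)&(P[:,2]<150);print('example',e.sum(),cv2.minAreaRect(P[e][:,:2].astype(np.float32)) if e.sum()>10 else '')
snap('scene','scene11.png')
a=cv2.imread('pics/scene11.png')[120:240,180:360];cv2.imwrite('pics/s11c.png',cv2.resize(a,None,fx=4,fy=4))
E
python3 fin.py
```

```text
[ 553.27 -129.8   240.58] yaw -76.28 49.73 [0.35 0.38 0.97] [-0.006  0.043  0.001] 24.225
plate 817 144.5102193318625 ((553.0750122070312, -130.9386444091797), (11.929226875305176, 33.542964935302734), 13.878976821899414)
collar 797 65.67060120153756 ((553.1353149414062, -130.69888305664062), 18.885007858276367)
panel 59.69471007072649
example 262 ((550.9800415039062, -256.04461669921875), (11.918313980102539, 6.535640239715576), 13.435871124267578)
```

View pics/w11.png

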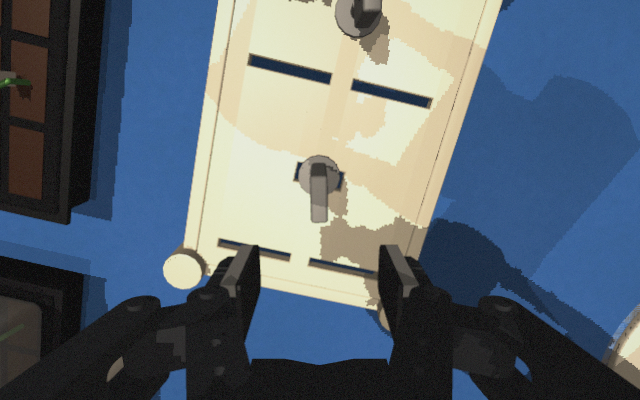

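View pics/s11c.png

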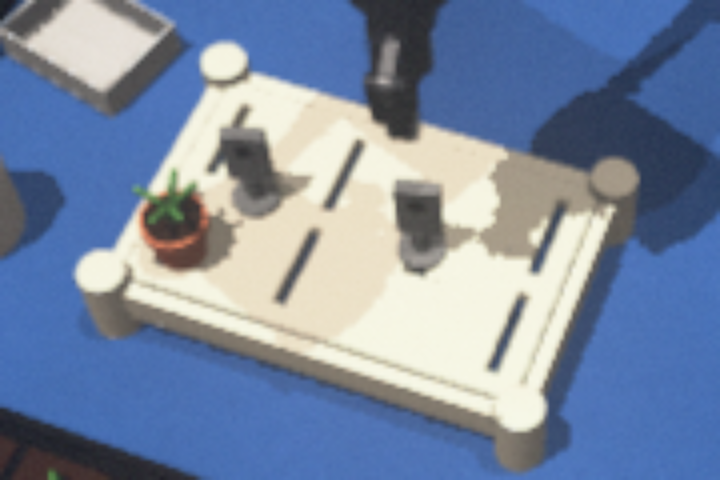

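The plate yaw is −76.1° (the locked example reads −76.6°), and the collar top is 6.0 mm above the panel. Handing in.

```bash
python3 -c "
from rig import arm
print(arm.close_job())"
```

```text
the job is handed in; nothing more can be done
None
```

I moved the anchor from its holder into the empty slot, turned it clockwise to its stop, pull-tested it, set it back down and let go. The job was handed in at about 24 s of the 64 s allowed.

- **Insertion:** the bar went in with no side force. The collar touched down with a peak reading of about 8 N.
- **Turn:** the stop came at a tool yaw of about −76°, with at most 0.33 N·m read there, and I then eased off to about 0.17 N·m.
- **Pull test:** I held about 13–14 N for two seconds, then trimmed it and held another two seconds at 12.3–13.8 N. These readings include roughly 0.8 N of anchor weight, so the panel felt about 12.4 N. The highest reading was 14.6 N, below the 25 N limit.
- **Last checks after release:**
  - The collar's top is 6.0 mm above the panel, so it is seated.
  - The plate yaw is −76.1°. The locked example reads −76.6°, though only part of it was in view.
  - The small pot and the example anchor looked unmoved. I did not re-measure the other things, but the arm never came near them.

One small disagreement: the settled anchor's axis measured about 1.5 mm to the −y side of my earlier slot centre. That is within the slot's play and the calibration error. No check failed.

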